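Unpin the press corker and park its locking pin

ROBOT

A 6-joint arm with a two-finger parallel gripper is mounted at the origin on the work surface. World frame = base frame: x ahead of the robot, y to its left, z up, the work surface at z = 0. Lengths are in mm, angles in rad, forces in N, time in s.
With the tool pointing down it reaches from about 250 to 800 mm from the base axis. Payload 8.5 kg.
Tool frame: the origin (TCP) lies between the finger pads; the fingertips stand 11 mm ahead of it and the grasp point (between the pads) lies 8 mm behind it; z points along the fingers, y is the line along which they close (so a half turn about z gives the same grasp; the last joint's range is limited). The gripper opens to 85 mm and grips with 20 to 120 N. Pads are 22 mm wide; open, the fingers measure 114 mm over their backs; the gripper's body (76 mm by 85 mm) begins 54 mm behind the grasp point. The pads swing forward as they close: fully open they stand 13 mm farther back than shut.
Start: joints at [1.175, 0.238, -0.013, 1.319, 0, 1.571], TCP at [202.394, 484.373, 242.276] pointing down, gripper open.
Joint ranges: [-2.66, 2.66], [-1.03, 1.9], [-1.14, 1.46], [-1.82, 2.27], [-1.45, 1.34], [-3.14, 3.14]. Speed limits (rad/s): [2.22, 2.22, 2.79, 3.14, 3.14, 3.14].

INTERFACE

Orientations are given as [roll, pitch, yaw] about the fixed x, y, z axes, in that order (R = Rz(yaw) Ry(pitch) Rx(roll)).
In Python, from cell import arm, eyes, job gives the robot as it stands. The module is installed in compiled form; this text tells all that it offers.
- The arm moves only by the tool servo_tool, never from a script. Its arguments are lists of equal length, an entry for each row: "slide": the shift along the world's x, y, z in cm, a list of three; "rotation": the turn, a rotation vector about the world's x, y, z in rad, a list of three; "jaw": the opening, from 0 (shut) to 1 (fully open). In form: {"slide": [[x, y, z], ...], "rotation": [[wx, wy, wz], ...], "jaw": [jaw, ...]}. A call has 1 to 20 rows; each row shifts and turns the commanded pose from where the row before left it; what a row does not reach is not made up. A row lasts 1/10 s, in which the tool goes at most 50 mm and 8.59 degrees, less where a joint would pass 70% of its speed; a pose out of reach is approached as far as the arm can. A call with a gripper value outside its range is refused whole. The fingers move at their own pace and stop on an object; "newtons" is the grip in N (left out, the last holds). Time passes only in rows, so rows that do not move let the fingers close. It gives the time, the measured TCP pose, the force and the opening at its end, in the units of the state.
- arm.sense(): the state, without advancing time (a new reading comes with each control period).
- eyes.grab_frame(name): name is "side" or "top" or "wrist"; returns a dict with "frame" (480x640x3 uint8, red, green, blue), "z_map" (480x640 float32, mm along the optical axis (not along the pixel's ray), 0 where there is no reading), "fx", "fy", "cx", "cy" (pixels), "pose" (4x4, takes a point from camera to world coordinates); the wrist camera has in their place "mount" (4x4, takes a point from camera to tool coordinates, whose origin is the TCP and whose axes are the flange's). Camera axes: x right, y down, z forward; pixel columns grow to the right and rows downward; lengths in mm; the calibration is good to about 2 mm. A picture is of the moment at which its call begins: read the wrist's pose just before it.
- job.close_job(): hands the job in, once; it reports no verdict.
The state is a dict: "clock": time; "qpos": joint angles; "joint_velocities": joint speeds; "joint_torque": joint torques, N m; "tool_pos": TCP position; "ee_rot": TCP orientation; "wrist_force": force on the tool from outside, world axes, zero at the start; "ft_torque": the same for the moment, N m; "width": finger opening in mm.
Only numpy, scipy, OpenCV 4.12 (cv2) and the standard library are available. Lean on these libraries where they do the work, as an engineer would, in place of code of your own. Each camera call takes 0.05 s, during which the arm holds its last target. There are 200 camera calls.

TASK

Free the press corker's bottle table: draw the locking pin straight out of the slanted boss on the corker's foot, and park it in the notch of the grey pin rest so that it hangs upright by its collar on the shelf, with its shank pushed back to the notch's closed end. Leave the bottles and the other things on the counter where they stand.

Things in the scene. Friction and masses are not known exactly. Their poses are not given: they have to be found in the camera images.
- corker: Red cast-iron press corker, fixed. Origin: centre of the foot's underside; x from the foot's front to the column, z up. Foot 260 (x) by 140 by 20 mm high; column 50 mm square at x = +90; head 56 mm wide overhangs from x = -105 to +125, z 300 to 355; ram under it at x = +10 down to z 220; bottle table 72 mm across at x = +10, z 78; handle up and back from the head to z 650.
- boss: Red square boss on the corker's foot, 50 by 50 mm, 75 mm long, leaning 35 degrees from vertical towards the corker's front, under the head's front edge. Origin: centre of its lower end; z runs up along the bore's axis (out of the bore), y across the corker. Blind round bore 17 mm wide, 68 mm deep.
- bore_mouth (a point): Centre of the bore's mouth on the boss's upper face, 75 mm along the boss's z; about 91 mm above the counter.
- pin: Loose locking pin, 122 mm, about 0.2 kg: steel shank 14 mm across, 62 mm long; steel collar 38 mm across, 6 mm thick; round beech grip 24 mm across, 54 mm long. Origin: centre of the collar's underside; z along the pin to the grip, which spans z = 6 to 60 mm. Starts fully in the bore, collar on the boss.
- pin_tip (a point): Free end of the pin's shank, at z = -62 mm of the pin.
- rest: Grey iron pin rest, fixed, left or right of the corker: base 110 (x) by 90 by 12 mm, post at x = +28 to +44, level shelf x = -40 to +44, 80 (y) by 8 mm, top 95 mm above the counter. Notch 22 mm wide through the shelf along x, open at the -x end, closed at x = +8. Origin: underside, below the seat; z up. Nothing above the shelf.
- notch_seat (a point): Point on the shelf's top, on the notch's middle line, 8 mm before its closed end: the parked pin's collar centre lies about here. Axes as the rest's: x towards the closed end, z up.
- bottle_a: Bystander: squat closed amber glass bottle, 80 mm across, 160 mm tall. Origin: centre of underside.
- bottle_b: Bystander: a second squat amber bottle, the same as the first. Origin: centre of underside.
- capper: Bystander: stainless crown capper bell, 60 mm across, 90 mm tall, standing. Origin: centre of underside.
- tamper: Bystander: beech tamping dowel standing on its foot, 44 mm across, 145 mm tall. Origin: centre of underside.
- sizer: Bystander: chrome cork-sizing ring lying flat, 80 mm across, 18 mm high. Origin: centre of underside.
- jar: Bystander: glass jar with a steel lid, 76 mm across, 100 mm tall. Origin: centre of underside.
Mind the look-alikes: they are no part of the job. What is shaped like the pin but turquoise or white is not meant.

How it is judged (in metres and radians):
On the way:
1. the pin is drawn out: its tip is clear of the bore's mouth (z of pin_tip in the frame of bore_mouth above 0.005 m), for 0.1 s.
At the end, for the whole second after the job is handed in: The pin hangs at rest in the notch, upright within 8 degrees, collar on the shelf (its centre 4 mm below to 5 mm above the shelf top, within 9 mm of the notch's middle line), from 13 mm before to 6 mm past the seat point (x of pin in the frame of notch_seat between -0.013 and 0.006 m and y of pin in the frame of notch_seat between -0.009 and 0.009 m and z of pin in the frame of notch_seat between -0.004 and 0.005 m and angle between pin's own z axis and vertical below 0.14 rad and linear speed of pin below 0.02 m/s); the robot touches nothing.
It fails at once if a bottle is shifted more than 30 mm or knocked over (distance of any of bottle_a, bottle_b from where it was at the start of the episode above 0.03 m or angle between any of bottle_a, bottle_b's own z axis and vertical above 0.5 rad).
It fails at once if the capper bell or the tamping dowel is shifted more than 30 mm or knocked over (distance of any of capper, tamper from where it was at the start of the episode above 0.03 m or angle between any of capper, tamper's own z axis and vertical above 0.5 rad).
It fails at once if the sizing ring or the jar is shifted more than 30 mm or knocked over (distance of any of sizer, jar from where it was at the start of the episode above 0.03 m or angle between any of sizer, jar's own z axis and vertical above 0.5 rad).
It also fails if it takes over 45 s, if anything falls off the work surface, if the arm or the gripper's body presses on something with over 40 N, if the wrist force passes 120 N, or if a joint passes its speed limit or range.

## Working session

There is one attempt and no reset: what is moved stays moved. The work goes in short steps, Python scripts to look and compute and a tool call to move; the robot and the scene stay as the last step left them, time stands still between calls to the robot, and variables do not carry over. Pictures are saved under pics/ and viewed, on a budget of 10 in all, crops included, one or two more only if the job needs it, and the job is handed in when it is done.

Besides the shell and the picture viewer there is one more tool, called by a JSON object that holds its "api" and its "payload". servo_tool: Moves the arm, as the interface text tells. Its arguments: {"type":"object","properties":{"slide":{"type":"array"},"rotation":{"type":"array"},"jaw":{"type":"array"},"newtons":{"type":"number"}},"required":["slide","rotation","jaw"]}

```bash
mkdir -p pics; cat > h.py <<'E'
import numpy as np, cv2, pickle
from cell import arm, eyes, job
def grab(n, save=None):
    s=arm.sense(); f=eyes.grab_frame(n)
    if save:
        cv2.imwrite('pics/%s.png'%save, f['frame'][:,:,::-1])
    pickle.dump((s,f),open('%s.pkl'%(save or n),'wb'))
    return s,f
def load(n): return pickle.load(open(n+'.pkl','rb'))
def pts(f, pose=None):
    P=f.get('pose') if pose is None else pose
    v,u=np.mgrid[:480,:640]; z=f['z_map']
    c=np.stack([(u-f['cx'])/f['fx']*z,(v-f['cy'])/f['fy']*z,z],-1)
    return c@P[:3,:3].T+P[:3,3]
E
python3 - <<'E'
from h import *
a=[grab(n,n+'0') for n in('side','top')]
cv2.imwrite('pics/both.png',cv2.resize(np.vstack([x[1]['frame'] for x in a])[:,:,::-1],(400,600)) )
for x in a: print(x[1]['pose'].round(2).tolist(),x[1]['fx'],(x[1]['z_map']>0).mean())
print(a[1][0])
E
```

```text
[[0.99, -0.12, 0.1, 454.94], [-0.16, -0.73, 0.67, -864.86], [-0.01, -0.68, -0.74, 946.48], [0.0, 0.0, 0.0, 1.0]] 574.7122956194726 0.9957649739583333
[[-0.03, -1.0, 0.04, 525.72], [-1.0, 0.03, 0.01, -55.47], [-0.01, -0.04, -1.0, 1098.21], [0.0, 0.0, 0.0, 1.0]] 435.20474110289524 0.9959342447916667
{'clock': 0.05, 'qpos': array([ 1.17500859e+00,  2.38749890e-01, -1.42148775e-02,  1.31917154e+00,
       -2.36569929e-05,  1.57081372e+00]), 'joint_velocities': array([-0.00012948, -0.00203259,  0.00104724, -0.00011204, -0.0024972 ,
        0.0003336 ]), 'joint_torque': array([-5.57040930e-04, -5.40239918e+01,  3.47372282e+01,  1.32328816e-02,
       -5.90147920e-05,  5.80970237e-06]), 'tool_pos': array([202.27010414, 484.07062987, 241.70913025]), 'ee_rot': array([-3.14025267e+00,  2.36802824e-05,  2.74578755e+00]), 'wrist_force': array([-0.16014823, -0.27922426, -0.02820853]), 'ft_torque': array([-0.05673235,  0.08831171, -0.04339345]), 'width': 85.35517805327598}
```

View pics/side0.png

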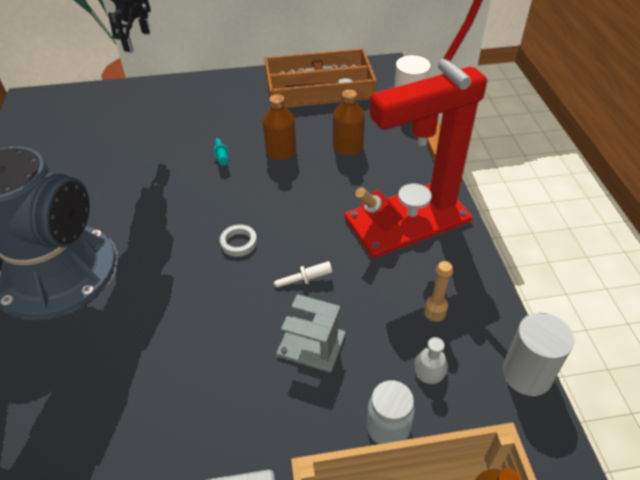

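View pics/top0.png

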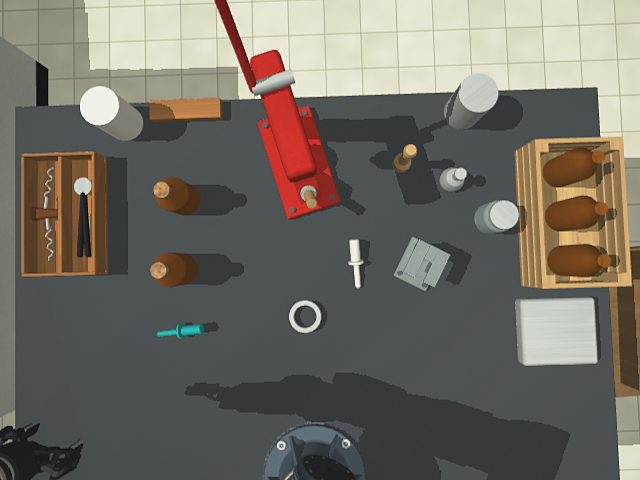

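The views show these things that could be taken for the pin:
- **Beech grip with steel collar in the red boss:** top (310,198), side (368,198). This is the pin.
- **Turquoise look-alike:** top (181,331).
- **White look-alike:** top (356,262).
- **Tamper:** top (405,158).

The rest is at top (425,262). Its notch opens towards the lower left in the side view.

```bash
cat > m.py <<'E'
from h import *
out=[]
for n in('side0','top0'):
    s,f=load(n); X=pts(f); im=f['frame']; hsv=cv2.cvtColor(im,cv2.COLOR_RGB2HSV); H,S,V=[hsv[...,i].astype(int) for i in range(3)]
    print(n)
    red=((H<6)|(H>174))&(S>150)&(X[...,2]>12)&(X[...,2]<27)&(X[...,0]>300)
    if red.sum()>50:
        r=cv2.minAreaRect(X[red][:,:2].astype(np.float32)); print('foot',r,np.median(X[red][:,2]), cv2.boxPoints(r).round(0).tolist())
    # pin region
    u0,v0=((368,198) if n=='side0' else (310,198))
    m=np.zeros(H.shape,bool); m[v0-22:v0+22,u0-22:u0+22]=1
    g=m&(H>=7)&(H<=22)&(S>70)&(X[...,2]>80)
    print('grip n',g.sum(),X[g].mean(0).round(1)); P=X[g]; 
    w,V_=np.linalg.eigh(np.cov(P.T)); print('axis',V_[:,2].round(3),np.sqrt(w).round(1), P.min(0).round(),P.max(0).round())
    c=m&(S<50)&(V>60)&(X[...,2]>80); print('collar n',c.sum(),X[c].mean(0).round(1),X[c].min(0).round(),X[c].max(0).round())
    # rest
    u0,v0=((312,330) if n=='side0' else (425,262))
    m=np.zeros(H.shape,bool); m[v0-45:v0+45,u0-45:u0+45]=1
    t=m&(abs(X[...,2]-95)<6); r=cv2.minAreaRect(X[t][:,:2].astype(np.float32)); print('shelf',t.sum(),r,np.median(X[t][:,2]),cv2.boxPoints(r).round(0).tolist())
    b=m&(abs(X[...,2]-12)<5); r2=cv2.minAreaRect(X[b][:,:2].astype(np.float32)); print('base',r2)
    k=cv2.resize(im[v0-60:v0+60,u0-60:u0+60],(300,300),interpolation=cv2.INTER_CUBIC)
    u0,v0=((380,205) if n=='side0' else (310,198)); k2=cv2.resize(im[v0-30:v0+30,u0-30:u0+30],(300,300),interpolation=cv2.INTER_CUBIC)
    out.append(np.hstack([k,k2]))
    # bystanders
    o=(X[...,2]>25)&(X[...,2]<220)&(X[...,0]>150)&(X[...,0]<800)&(abs(X[...,1]+50)<500)
    nn,l,st,ce=cv2.connectedComponentsWithStats(o.astype(np.uint8))
    if n=='top0':
        for i in range(1,nn):
            if st[i,4]>60: Q=X[l==i]; print(ce[i].round(),Q.min(0).round(),Q.max(0).round())
cv2.imwrite('pics/crop.png',np.vstack(out)[:,:,::-1])
E
python3 m.py
```

```text
side0
foot ((734.23291015625, 211.15989685058594), (266.03814697265625, 554.226806640625), 11.967171669006348) 19.37944489097913 [[547.0, 455.0], [662.0, -88.0], [922.0, -32.0], [807.0, 510.0]]
grip n 233 [664.7 -19.6 126.3]
axis [-0.62   0.008  0.785] [ 4.8  6.3 16.3] [644. -29.  97.] [688.  -5. 146.]
collar n 99 [680.9 -32.2 113.2] [ 455. -865.   83.] [698.   6. 946.]
shelf 1577 ((512.8310546875, -276.00750732421875), (81.96330261230469, 84.69505310058594), 62.3109245300293) 94.56268782049654 [[456.0, -293.0], [531.0, -332.0], [569.0, -259.0], [494.0, -220.0]]
base ((485.1329345703125, -243.1727752685547), (121.94839477539062, 217.46060180664062), 39.39643096923828)
top0
foot ((775.9668579101562, 18.771888732910156), (260.0913391113281, 139.1880645751953), 16.08249282836914) 18.749039957332798 [[632.0, 50.0], [670.0, -84.0], [920.0, -12.0], [882.0, 122.0]]
grip n 172 [664.1 -13.6 140.3]
axis [-0.154 -0.046  0.987] [  6.3  11.1 106.3] [526. -55. 100.] [6.900e+02 1.000e+00 1.098e+03]
collar n 91 [688.9  -6.   98.7] [670. -24.  88.] [699.  11. 110.]
shelf 1087 ((512.9326782226562, -275.43438720703125), (80.87611389160156, 83.85562133789062), 61.99699783325195) 93.57006567428414 [[457.0, -291.0], [531.0, -331.0], [569.0, -259.0], [495.0, -220.0]]
base ((511.30096435546875, -273.8191223144531), (88.73936462402344, 109.4353256225586), 62.38102340698242)
[533. 215.] [ 449. -550.   25.] [ 790. -527.  114.]
[405. 158.] [ 744. -259.   25.] [ 785. -218.  147.]
[454. 178.] [ 691. -387.   25.] [ 746. -336.   94.]
[307. 192.] [644. -35.  73.] [722.  24. 147.]
[176. 196.] [651. 270.  25.] [728. 346. 163.]
[497. 217.] [ 581. -489.   25.] [ 655. -418.  104.]
[355. 252.] [ 513. -133.   25.] [ 575. -101.   44.]
[427. 262.] [ 458. -329.   85.] [ 567. -222.   99.]
[173. 269.] [476. 278.  25.] [555. 352. 164.]
[529. 332.] [ 261. -550.   25.] [ 419. -508.   45.]
[188. 330.] [344. 263.  25.] [380. 334.  43.]
```

View pics/crop.png

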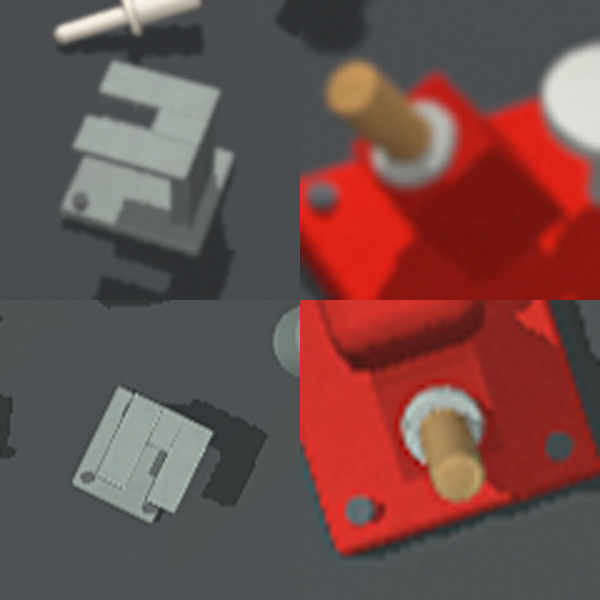

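```bash
cat >> h.py <<'E'
from scipy.spatial.transform import Rotation as Ro
th=np.radians(16.08); cx=np.array([np.cos(th),np.sin(th),0]); cy=np.array([-np.sin(th),np.cos(th),0])
ax=-np.sin(np.radians(35))*cx+np.cos(np.radians(35))*np.array([0,0,1])
zt=-ax; Rg=np.stack([np.cross(cy,zt),cy,zt],1)
def ray(f,u,v,z):
    P=f['pose']; d=P[:3,:3]@[(u-f['cx'])/f['fx'],(v-f['cy'])/f['fy'],1]; return P[:3,3]+d*(z-P[2,3])/d[2]
def need(p,R=None):
    s=arm.sense(); c=Ro.from_euler('xyz',s['ee_rot'])
    print('tcp',s['tool_pos'].round(1),'slide cm',((np.array(p)-s['tool_pos'])/10).round(2))
    if R is not None: print('rotvec',(Ro.from_matrix(R)*c.inv()).as_rotvec().round(3))
    return s
E
python3 - <<'E'
from h import *
s,f=load('top0'); im=f['frame']; hsv=cv2.cvtColor(im,cv2.COLOR_RGB2HSV)
e=ray(f,311.4,204,140.5); c=ray(f,308.4,193.6,96)
print(ax.round(3),'end->mouth',(e-60*ax).round(1),'collar->mouth',(c-6*ax).round(1))
s,f=load('side0')   # crop pixels: end (355,88), collar (413,143)
e=ray(f,380-30+55/5,205-30+88/5,140.5); c=ray(f,380-30+113/5,205-30+143/5,95)
print('end->mouth',(e-60*ax).round(1),'collar->mouth',(c-6*ax).round(1))
c0=np.array([776,18.8,0])
m=np.array([693,-5,91.]); 
print('lateral', [(np.dot(q-c0,cy)).round(1) for q in (e,c)])
E
```

```text
[-0.551 -0.159  0.819] end->mouth [684.9  -7.4  91.4] collar->mouth [685.5  -7.9  91.1]
end->mouth [688.   -9.9  91.4] collar->mouth [687.1  -8.4  90.1]
lateral [np.float64(-3.2), np.float64(-1.6)]
```

```bash
cat >> h.py <<'E'
M=np.array([686.5,-8,91.]); seat=np.array([511.2,-274.5,95]); rx=np.array([np.cos(np.radians(-27.8)),np.sin(np.radians(-27.8)),0])
E
python3 -c "
from h import *
s=need(M+130*ax,Rg)"
```

```text
tcp [202.3 484.1 241.7] slide cm [ 41.26 -51.27  -4.42]
rotvec [-0.035 -0.621  0.655]
```

{"api": "servo_tool", "payload": {"slide": [[2.3,-2.85,0],[2.3,-2.85,0],[2.3,-2.85,0],[2.3,-2.85,0],[2.3,-2.85,0],[2.3,-2.85,0],[2.3,-2.85,0],[2.3,-2.85,0],[2.3,-2.85,0],[2.3,-2.85,0],[2.3,-2.85,0],[2.3,-2.85,0],[2.3,-2.85,0],[2.3,-2.85,0],[2.3,-2.85,0],[2.3,-2.85,0],[2.3,-2.85,0],[2.1,-2.8,0]], "rotation": [[-0.002,-0.0345,0.0364],[-0.002,-0.0345,0.0364],[-0.002,-0.0345,0.0364],[-0.002,-0.0345,0.0364],[-0.002,-0.0345,0.0364],[-0.002,-0.0345,0.0364],[-0.002,-0.0345,0.0364],[-0.002,-0.0345,0.0364],[-0.002,-0.0345,0.0364],[-0.002,-0.0345,0.0364],[-0.002,-0.0345,0.0364],[-0.002,-0.0345,0.0364],[-0.002,-0.0345,0.0364],[-0.002,-0.0345,0.0364],[-0.002,-0.0345,0.0364],[-0.002,-0.0345,0.0364],[-0.002,-0.0345,0.0364],[-0.002,-0.0345,0.0364]], "jaw": [1,1,1,1,1,1,1,1,1,1,1,1,1,1,1,1,1,1]}}

```text
clock: 1.9
tool_pos: [614.9, -29.6, 242.1]
ee_rot: [-3.14, 0.612, -2.859]
wrist_force: [0.3, 0.0, -0.1]
width: 85.3
```

```bash
python3 -c "
from h import *
s=need(M+130*ax,Rg); print(s['qpos'].round(2))
s,f=grab('wrist','w1'); print(f['mount'].round(3).tolist(),f['fx'],f['cx'],f['cy'])"
```

```text
tcp [614.9 -29.6 242.1] slide cm [-0.01  0.1  -4.46]
rotvec [ 0.001  0.001 -0.001]
[-0.17  0.04 -0.45  0.51  0.25 -0.38]
[[0.0, -0.953, -0.303, 78.06], [1.0, -0.0, 0.001, 0.194], [-0.001, -0.303, 0.953, -133.243], [0.0, 0.0, 0.0, 1.0]] 337.8892145262199 316.5427790290836 236.39936138768198
```

View pics/w1.png

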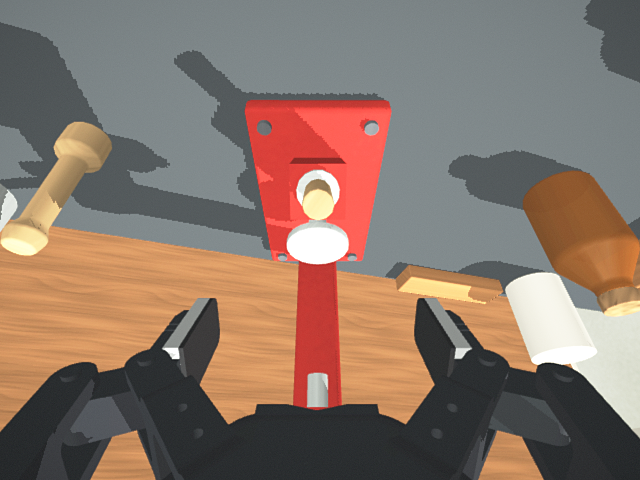

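The wrist view shows the grip end at about (319,207), the collar at about (318,190) and the boss behind them, well centred. I'll check these against the map.

```bash
cat >> h.py <<'E'
def wpose(s,f):
    T=np.eye(4); T[:3,:3]=Ro.from_euler('xyz',s['ee_rot']).as_matrix(); T[:3,3]=s['tool_pos']; return T@f['mount']
E
python3 -c "
from h import *
s,f=load('w1'); f['pose']=wpose(s,f)
X=pts(f,f['pose']); hsv=cv2.cvtColor(f['frame'],cv2.COLOR_RGB2HSV)
m=np.zeros((480,640),bool); m[165:225,290:350]=1
g=m&(hsv[...,0]>8)&(hsv[...,0]<30)&(hsv[...,1]>60)
L=(X-M)@ax; e=g&(L>57)
print(g.sum(),np.percentile(L[g],[5,50,95]).round(1))
d=X[e]-M; (c,r)=cv2.minEnclosingCircle(np.stack([d@cx/np.cos(np.radians(35)),d@cy],1).astype(np.float32)); 
D=d-np.outer(d@ax,ax); ex=np.cross(cy,ax); (c,r)=cv2.minEnclosingCircle(np.stack([D@ex,D@cy],1).astype(np.float32)); print('offset ex,cy',c,r,ex.round(2))
need(M+130*ax,Rg)
"
```

```text
943 [24.1 60.7 62. ]
offset ex,cy (-21.127437591552734, -1.2751975059509277) 31.6239013671875 [0.79 0.23 0.57]
tcp [617.4 -32.9 241.9] slide cm [-0.25  0.42 -4.44]
rotvec [ 0.003  0.004 -0.001]
```

```bash
cat > c.py <<'E'
from h import *
def chk(n):
    s,f=load(n); X=pts(f,wpose(s,f)); hsv=cv2.cvtColor(f['frame'],cv2.COLOR_RGB2HSV)
    g=(hsv[...,0]>8)&(hsv[...,0]<30)&(hsv[...,1]>60); d=X-M; L=d@ax; ex=np.cross(cy,ax)
    e=g&(L>57)&(L<66)&(abs(d@ex)<25)&(abs(d@cy)<25)
    print(n,e.sum(),'L',np.median(L[e]).round(1),'ex',np.percentile((d@ex)[e],[1,50,99]).round(1),'cy',np.percentile((d@cy)[e],[1,50,99]).round(1))
chk('w1'); grab('wrist','w2'); chk('w2'); need(M+130*ax,Rg)
E
python3 c.py
```

```text
w1 724 L 60.9 ex [-11.7  -1.8   9.4] cy [-10.4  -0.2  10.7]
w2 717 L 61.0 ex [-11.9  -2.1   9.3] cy [-10.8  -0.1  10.7]
tcp [615.7 -31.5 241.4] slide cm [-0.09  0.28 -4.39]
rotvec [0.001 0.    0.003]
```

{"api": "servo_tool", "payload": {"slide": [[-0.1,0.1,-2.2],[-0.1,0.1,-2.2],[0,0,0],[0,0,0]], "rotation": [[0,0,0],[0,0,0],[0,0,0],[0,0,0]], "jaw": [1,1,1,1]}}

```text
clock: 2.4
tool_pos: [612.1, -25.7, 198.3]
ee_rot: [3.141, 0.61, -2.861]
wrist_force: [0.1, -0.0, 0.0]
width: 85.5
```

```bash
sed -i 's/^M=np.array(\[686.5,-8,91/M=np.array([685.5,-8.3,91/' h.py; python3 -c "
from h import *
for d in (130,30): need(M+d*ax,Rg)"
```

```text
tcp [612.1 -25.7 198.3] slide cm [ 0.18 -0.33 -0.08]
rotvec [ 0.    -0.001 -0.   ]
tcp [612.1 -25.7 198.3] slide cm [ 5.69  1.26 -8.27]
rotvec [ 0.    -0.001 -0.   ]
```

{"api": "servo_tool", "payload": {"slide": [[0.18,-0.33,-0.1],[0,0,0],[0,0,0]], "rotation": [[0,0,0],[0,0,0],[0,0,0]], "jaw": [1,1,1]}}

```text
clock: 2.7
tool_pos: [614.7, -29.5, 198.2]
ee_rot: [-3.141, 0.612, -2.86]
wrist_force: [0.1, 0.3, -0.2]
width: 85.6
```

```bash
python3 c.py; python3 -c "
from h import *
need(M+30*ax,Rg)"
```

```text
w1 721 L 60.3 ex [-10.9  -0.9  10.2] cy [-10.4  -0.2  10.7]
w2 774 L 60.4 ex [-11.2  -2.1   9. ] cy [-10.5  -0.1  10.8]
tcp [614.5 -29.5 198. ] slide cm [-0.06  0.05 -0.05]
rotvec [ 0.001  0.001 -0.   ]
tcp [614.5 -29.5 198. ] slide cm [ 5.45  1.64 -8.24]
rotvec [ 0.001  0.001 -0.   ]
```

Well aligned. I'll slide down along the axis in 5 rows.

{"api": "servo_tool", "payload": {"slide": [[1.09,0.33,-1.65],[1.09,0.33,-1.65],[1.09,0.33,-1.65],[1.09,0.33,-1.65],[1.09,0.33,-1.65],[0,0,0],[0,0,0]], "rotation": [[0,0,0],[0,0,0],[0,0,0],[0,0,0],[0,0,0],[0,0,0],[0,0,0]], "jaw": [1,1,1,1,1,1,1]}}

```text
clock: 3.45
tool_pos: [668.4, -12.8, 114.7]
ee_rot: [3.142, 0.61, -2.861]
wrist_force: [0.6, -0.1, 0.3]
width: 85.1
```

```bash
python3 -c "
from h import *
need(M+30*ax,Rg); grab('wrist','w3')"
```

```text
tcp [668.4 -12.8 114.7] slide cm [ 0.05 -0.02  0.08]
rotvec [ 0.    -0.001 -0.   ]
```

View pics/w3.png

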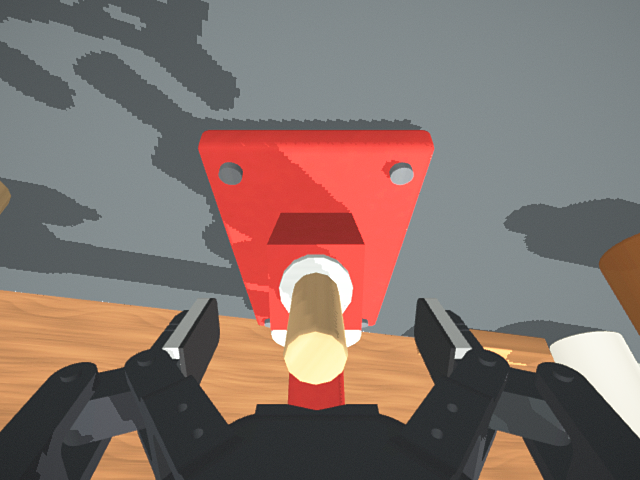

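The grip sits centred between the pads, running from (316,285) to (316,355). I'll close on it.

{"api": "servo_tool", "payload": {"slide": [[0,0,0],[0,0,0],[0,0,0],[0,0,0],[0,0,0],[0,0,0],[0,0,0],[0,0,0],[0,0,0],[0,0,0]], "rotation": [[0,0,0],[0,0,0],[0,0,0],[0,0,0],[0,0,0],[0,0,0],[0,0,0],[0,0,0],[0,0,0],[0,0,0]], "jaw": [0.15,0.15,0.15,0.15,0.15,0.15,0.15,0.15,0.15,0.15], "newtons": 50}}

```text
clock: 4.5
tool_pos: [668.7, -13.1, 115.3]
ee_rot: [-3.141, 0.611, -2.861]
wrist_force: [-4.5, -2.4, 6.1]
width: 22.8
```

```bash
python3 -c "
from h import *
s=need(M+30*ax,Rg);print(s['wrist_force'],s['ft_torque'])
need(M+115*ax,Rg)"
```

```text
tcp [668.7 -13.1 115.3] slide cm [0.03 0.01 0.03]
rotvec [0.001 0.    0.   ]
[-4.54780716 -2.43937156  6.060623  ] [-0.20546912  0.6384932   0.02897947]
tcp [668.7 -13.1 115.3] slide cm [-4.66 -1.34  6.99]
rotvec [0.001 0.    0.   ]
```

{"api": "servo_tool", "payload": {"slide": [[-0.28,-0.08,0.41],[-0.28,-0.08,0.41],[-0.28,-0.08,0.41],[-0.28,-0.08,0.41]], "rotation": [[0,0,0],[0,0,0],[0,0,0],[0,0,0]], "jaw": [0.15,0.15,0.15,0.15]}}

```text
clock: 4.9
tool_pos: [657.3, -16.1, 131.6]
ee_rot: [-3.141, 0.611, -2.861]
wrist_force: [2.9, -0.1, -1.5]
width: 23.0
```

```bash
python3 -c "
from h import *
s=need(M+110*ax,Rg);print(s['wrist_force'],s['ft_torque'])"
```

```text
tcp [657.3 -16.1 131.6] slide cm [-3.24 -0.96  4.95]
rotvec [ 0. -0. -0.]
[ 2.92971128 -0.08660622 -1.49595159] [-0.10508904  0.11782467  0.01899353]
```

{"api": "servo_tool", "payload": {"slide": [[-0.41,-0.12,0.62],[-0.41,-0.12,0.62],[-0.41,-0.12,0.62],[-0.41,-0.12,0.62],[-0.41,-0.12,0.62],[-0.41,-0.12,0.62],[-0.41,-0.12,0.62],[-0.41,-0.12,0.62],[-0.41,-0.12,0.62],[-0.41,-0.12,0.62],[0,0,0],[0,0,0]], "rotation": [[0,0,0],[0,0,0],[0,0,0],[0,0,0],[0,0,0],[0,0,0],[0,0,0],[0,0,0],[0,0,0],[0,0,0],[0,0,0],[0,0,0]], "jaw": [0.15,0.15,0.15,0.15,0.15,0.15,0.15,0.15,0.15,0.15,0.15,0.15]}}

```text
clock: 6.1
tool_pos: [616.5, -28.2, 193.4]
ee_rot: [-3.141, 0.611, -2.861]
wrist_force: [0.0, -0.4, -3.4]
width: 22.6
```

```bash
python3 -c "
from h import *
s=need(M+115*ax,Rg);print(s['wrist_force'],s['ft_torque'],s['width'])
# upright pose: rotate tool by aligning ax->z
v=np.cross(ax,[0,0,1]); Ru=Ro.from_rotvec(v/np.linalg.norm(v)*np.radians(35)).as_matrix()@Rg
need(seat-6*rx+[0,0,30+82],Ru)
grab('wrist','w4')"
```

```text
tcp [616.5 -28.2 193.4] slide cm [ 0.56  0.16 -0.82]
rotvec [0. 0. 0.]
[ 0.04745072 -0.36802097 -3.44227348] [-0.24117815  0.8372828   0.02284219] 22.555514367455775
tcp [616.5 -28.2 193.4] slide cm [-11.06 -24.35   1.36]
rotvec [-0.169  0.587 -0.   ]
```

View pics/w4.png

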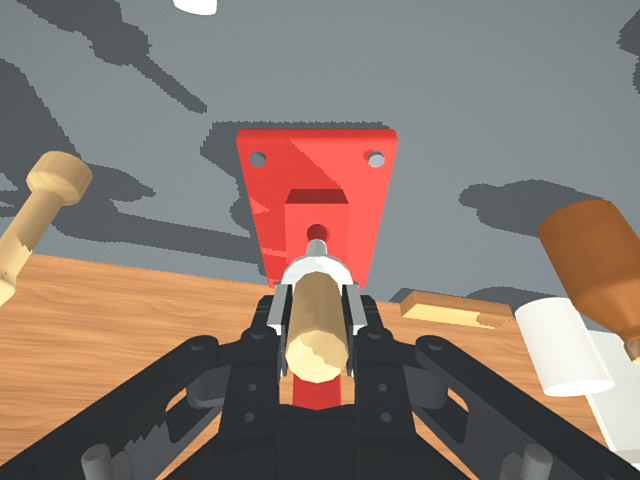

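The pin is out, tip clear of the bore at (316,233). Next I'll raise it, carry it over the rest and turn it upright.

{"api": "servo_tool", "payload": {"slide": [[-0.5,0,1.2],[-0.5,-1,1.2],[-0.9,-2,0.6],[-0.9,-2,0.4],[-0.9,-2,0],[-0.9,-2,0],[-0.9,-2,0],[-0.9,-2,0],[-0.9,-2,0],[-0.9,-2,0],[-0.9,-2,0],[-0.9,-2,0],[-0.9,-2,0],[-0.5,-1.3,0],[0,0,0],[0,0,0],[0,0,0]], "rotation": [[0,0,0],[0,0,0],[-0.0141,0.0489,0],[-0.0141,0.0489,0],[-0.0141,0.0489,0],[-0.0141,0.0489,0],[-0.0141,0.0489,0],[-0.0141,0.0489,0],[-0.0141,0.0489,0],[-0.0141,0.0489,0],[-0.0141,0.0489,0],[-0.0141,0.0489,0],[-0.0141,0.0489,0],[-0.0141,0.0489,0],[0,0,0],[0,0,0],[0,0,0]], "jaw": [0.15,0.15,0.15,0.15,0.15,0.15,0.15,0.15,0.15,0.15,0.15,0.15,0.15,0.15,0.15,0.15,0.15]}}

```text
clock: 7.85
tool_pos: [502.7, -270.5, 227.0]
ee_rot: [3.142, 0.001, -2.86]
wrist_force: [-0.2, 0.8, -2.9]
width: 22.9
```

```bash
python3 -c "
from h import *
v=np.cross(ax,[0,0,1]); Ru=Ro.from_rotvec(v/np.linalg.norm(v)*np.radians(35)).as_matrix()@Rg
s=need(seat-6*rx+[0,0,30+82],Ru); print(s['wrist_force'],s['ft_torque'],s['width'],s['qpos'].round(2))
fs=[grab(n,n+'5')[1]['frame'] for n in('side','top','wrist')]
k=[cv2.resize(x,(400,300),interpolation=cv2.INTER_CUBIC) for x in (fs[0][210:390,200:440],fs[1][190:340,330:530],fs[2])]
cv2.imwrite('pics/c5.png',np.vstack([np.hstack(k[:2]),np.hstack([k[2],k[2]*0])])[:,:,::-1])"
```

```text
tcp [ 502.7 -270.5  227. ] slide cm [ 0.32 -0.12 -2.  ]
rotvec [-0.     0.001 -0.001]
[-0.18033665  0.83329802 -2.85596829] [0.02516003 0.01952693 0.01137966] 22.921363595766856 [-0.49  0.32  0.06  1.31  0.   -0.78]
```

View pics/c5.png

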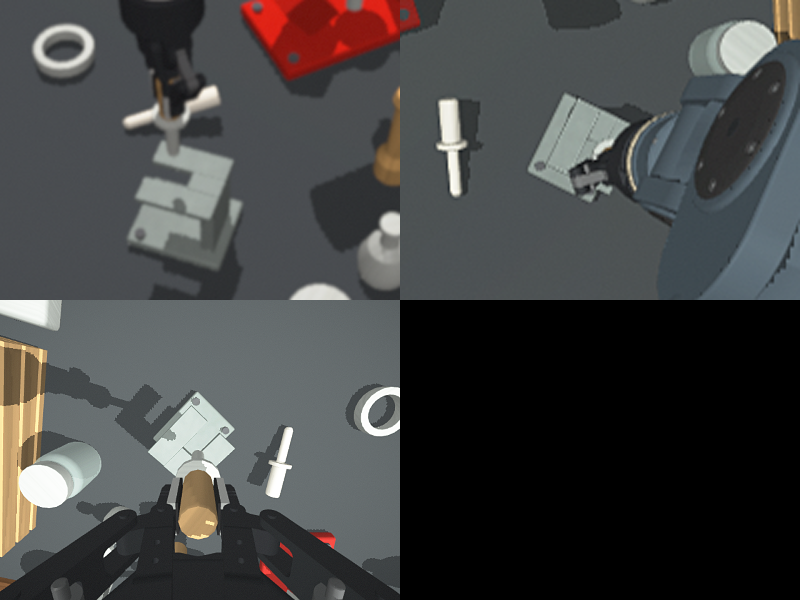

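The pin hangs upright over the notch's open part, with its tip at side (304,301). I'll check the shank's tilt and offset from the depth.

```bash
python3 -c "
from h import *
s,f=load('side5'); t=s['tool_pos']
for n in('side5','wrist5'):
    s,f=load(n); X=pts(f,f['pose'] if 'pose' in f else wpose(s,f)); d=X-t
    P=f['pose'] if 'pose' in f else wpose(s,f); C=P[:3,3]
    ok=(np.hypot(d[...,0],d[...,1])<16)&(d[...,2]>-100)&(d[...,2]<-36)
    print(n,ok.sum(),'z',np.percentile(d[ok][:,2],[1,99]).round(1))
    for a,b in((-95,-75),(-75,-60),(-60,-40),(-42,-20)):
        q=(np.hypot(d[...,0],d[...,1])<26)&(d[...,2]>a)&(d[...,2]<b); Q=d[q]; h=(C-t)[:2]; h/=np.linalg.norm(h); l=np.array([-h[1],h[0]])
        if len(Q)>5: print(a,b,len(Q),'lateral mid/width',((Q[:,:2]@l).min()+(Q[:,:2]@l).max())/2, np.ptp(Q[:,:2]@l),'near',(Q[:,:2]@h).max(),'l',l.round(2))
"
```

```text
side5 119 z [-89.3 -46. ]
-95 -75 36 lateral mid/width 0.028564253709404408 12.37196413254092 near 5.952603332822371 l [ 1.   -0.08]
-75 -60 48 lateral mid/width 0.04685439140976477 13.702818081728234 near 6.927320446418804 l [ 1.   -0.08]
-60 -40 35 lateral mid/width 0.23972618384919953 13.521824546978216 near 8.750720502650083 l [ 1.   -0.08]
-42 -20 188 lateral mid/width -0.20744102833590716 36.95475042614984 near 18.823642109921824 l [ 1.   -0.08]
wrist5 233 z [-88.2 -62.3]
-95 -75 119 lateral mid/width -0.03500592165500471 13.677371623688563 near 7.3281959160772985 l [ 0.27 -0.96]
-75 -60 114 lateral mid/width -0.35124029049015704 12.413574947028357 near 7.403670327401413 l [ 0.27 -0.96]
-42 -20 1416 lateral mid/width -0.3542024568301514 36.76865138415729 near 19.296618758104458 l [ 0.27 -0.96]
```

{"api": "servo_tool", "payload": {"slide": [[0.32,-0.14,0],[0,0,-1.2],[0,0,-1.2],[0,0,-1.2],[0,0,-1.2],[0,0,-1],[0,0,-1],[0,0,-1],[0,0,0],[0,0,0]], "rotation": [[0,0,0],[0,0,0],[0,0,0],[0,0,0],[0,0,0],[0,0,0],[0,0,0],[0,0,0],[0,0,0],[0,0,0]], "jaw": [0.15,0.15,0.15,0.15,0.15,0.15,0.15,0.15,0.15,0.15]}}

```text
clock: 9.0
tool_pos: [505.7, -272.5, 149.1]
ee_rot: [-3.141, -0.0, -2.861]
wrist_force: [-0.0, 0.1, -2.6]
width: 22.3
```

```bash
python3 -c "
from h import *
s=need(seat+[0,0,30]); print(s['wrist_force'],s['ft_torque'],s['ee_rot'], ((s['tool_pos']-seat)@rx).round(1),((s['tool_pos']-seat)@[-rx[1],rx[0],0]).round(1))"
```

```text
tcp [ 505.7 -272.5  149.1] slide cm [ 0.55 -0.2  -2.41]
[-0.04757777  0.08985365 -2.55786595] [0.01267833 0.01556932 0.01363573] [-3.14144995e+00 -2.74204018e-04 -2.86068224e+00] -5.8 -0.8
```

The shank is in the notch with no contact. I'll lower it and slide it towards the closed end.

{"api": "servo_tool", "payload": {"slide": [[0,0,-1],[0,0,-0.9],[0.15,-0.05,0],[0.15,-0.05,0],[0.15,-0.05,0],[0,0,-0.2],[0,0,-0.2],[0,0,0]], "rotation": [[0,0,0],[0,0,0],[0,0,0],[0,0,0],[0,0,0],[0,0,0],[0,0,0],[0,0,0]], "jaw": [0.15,0.15,0.15,0.15,0.15,0.15,0.15,0.15]}}

```text
clock: 9.8
tool_pos: [510.2, -274.1, 126.2]
ee_rot: [-3.141, -0.0, -2.861]
wrist_force: [0.9, -0.2, -2.8]
width: 22.8
```

```bash
python3 -c "
from h import *
s=need(seat+[0,0,30]); print(s['wrist_force'],s['ft_torque'],s['ee_rot'], ((s['tool_pos']-seat)@rx).round(1),((s['tool_pos']-seat)@[-rx[1],rx[0],0]).round(1))"
```

```text
tcp [ 510.2 -274.1  126.2] slide cm [ 0.1  -0.04 -0.12]
[ 0.8901185  -0.20932943 -2.82157597] [-0.02593361 -0.07413321 -0.03487246] [-3.14116650e+00 -1.82663882e-05 -2.86067742e+00] -1.1 -0.1
```

{"api": "servo_tool", "payload": {"slide": [[0.05,-0.02,0],[0,0,-0.06],[0,0,-0.06],[0,0,0]], "rotation": [[0,0,0],[0,0,0],[0,0,0],[0,0,0]], "jaw": [0.15,0.15,0.15,0.15]}}

```text
clock: 10.2
tool_pos: [510.6, -274.2, 126.1]
ee_rot: [-3.141, 0.0, -2.861]
wrist_force: [-3.5, 1.8, 8.5]
width: 22.9
```

```bash
python3 -c "
from h import *
s=need(seat+[0,0,30]); print(s['wrist_force'],s['ft_torque'],((s['tool_pos']-seat)@rx).round(1))
grab('side','s6'); 
t=s['tool_pos'];s,f=load('s6');X=pts(f);d=X-t
q=(np.hypot(d[...,0],d[...,1])<21)&(d[...,2]>-45)&(d[...,2]<-15);print(np.histogram(X[q][:,2],bins=np.arange(80,112,2)))"
```

```text
tcp [ 510.6 -274.2  126.1] slide cm [ 0.06 -0.03 -0.11]
[-3.47397255  1.75486013  8.52068292] [0.42030659 0.66756956 0.01471494] -0.6
(array([ 0,  0,  0,  0,  0,  4, 22, 36, 21, 52, 52, 22,  3,  3,  2]), array([ 80,  82,  84,  86,  88,  90,  92,  94,  96,  98, 100, 102, 104,
       106, 108, 110]))
```

The collar is resting on the shelf (+11 N). I'll release and retreat straight up.

{"api": "servo_tool", "payload": {"slide": [[0,0,0],[0,0,0],[0,0,0],[0,0,0],[0,0,0],[0,0,0],[0,0,0.5],[0,0,1],[0,0,2],[0,0,2],[0,0,2],[0,0,2],[0,0,2],[0,0,2],[0,0,0],[0,0,0]], "rotation": [[0,0,0],[0,0,0],[0,0,0],[0,0,0],[0,0,0],[0,0,0],[0,0,0],[0,0,0],[0,0,0],[0,0,0],[0,0,0],[0,0,0],[0,0,0],[0,0,0],[0,0,0],[0,0,0]], "jaw": [0.4,0.6,0.8,0.8,0.8,0.8,0.8,0.8,0.8,0.8,0.8,0.8,0.8,0.8,0.8,0.8]}}

```text
clock: 11.85
tool_pos: [510.9, -274.3, 260.6]
ee_rot: [-3.14, 0.001, -2.861]
wrist_force: [0.3, 0.9, -0.1]
width: 68.2
```

```bash
python3 -c "
from h import *
S=arm.sense(); print(S['tool_pos'],S['width'],S['wrist_force'])
fr=[]
for n in('side','wrist'):
    s,f=grab(n,n+'7'); fr.append(f['frame']); P=f['pose'] if 'pose' in f else wpose(s,f); X=pts(f,P)
    ry=np.array([-rx[1],rx[0],0]); d=X-seat; r=np.hypot(d[...,0],d[...,1])
    h=(P[:3,3]-seat)[:2]; h/=np.linalg.norm(h); l=np.array([-h[1],h[0]])
    for a,b in((8,25),(25,40),(40,57),(57,66)):
        q=(r<25)&(d[...,2]>a)&(d[...,2]<b); Q=d[q]
        if len(Q)>5: print(n,a,b,len(Q),'lat mid',((Q[:,:2]@l).min()+(Q[:,:2]@l).max())/2,'w',np.ptp(Q[:,:2]@l),'near',(Q[:,:2]@h).max(),'zmax',Q[:,2].max(),'l',l.round(2))
k=[cv2.resize(x,(400,300),interpolation=cv2.INTER_CUBIC) for x in (fr[0][210:390,200:440],fr[1])]
cv2.imwrite('pics/c7.png',np.hstack(k)[:,:,::-1])"
```

```text
[ 510.86548263 -274.32032035  260.58265953] 68.21252999935652 [ 0.2516228   0.93146878 -0.08726507]
side 8 25 84 lat mid -0.6173176590810758 w 32.2124731048482 near 17.13393290493007 zmax 24.823028789881846 l [ 1.   -0.09]
side 25 40 68 lat mid -0.7785871696327478 w 23.050111309197597 near 11.425721544976653 zmax 39.64932478187461 l [ 1.   -0.09]
side 40 57 84 lat mid -0.40410821902276073 w 22.919105107190177 near 11.699730721502966 zmax 56.933236770839585 l [ 1.   -0.09]
side 57 66 113 lat mid -0.05275223781884719 w 22.383707740133413 near 11.58382377693088 zmax 63.884541532529965 l [ 1.   -0.09]
wrist 8 25 140 lat mid -0.9165132955975412 w 34.57327836420674 near 17.154819162227238 zmax 24.984325087971342 l [ 0.27 -0.96]
wrist 25 40 120 lat mid -0.673362988830549 w 23.896306768492256 near 12.717460458025396 zmax 39.84061611217885 l [ 0.27 -0.96]
wrist 40 57 167 lat mid -0.7200207658380409 w 23.891237223835716 near 12.513799883852645 zmax 56.85004787225981 l [ 0.27 -0.96]
wrist 57 66 746 lat mid -0.8897196520044046 w 23.174639546315618 near 12.227872960259614 zmax 62.81222171383757 l [ 0.27 -0.96]
```

View pics/c7.png

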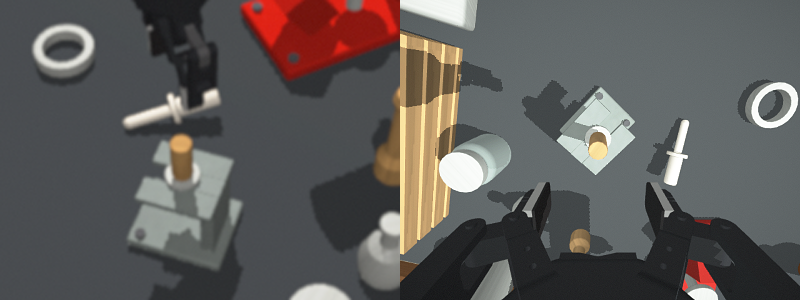

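The pin stands upright in the notch, with the grip top at crop (181,142), and the gripper is well clear. I'm handing the job in.

```bash
python3 -c "
from h import *
print(job.close_job())"
```

```text
the job is handed in; nothing more can be done
None
```

The locking pin is drawn out of the boss and parked in the rest's notch, and I handed the job in at about 12 s on the robot's clock (limit 45 s). `close_job` reported no verdict.

- **Drawing out:** I pulled the pin about 95 mm straight along the bore. The tip came roughly 33 mm clear of the mouth.
- **Parking:** I carried the pin over the rest, lowered the upright shank into the notch, and slid it to within about 2 mm of the closed end. I released it once the collar rested on the shelf.
- **Final checks:** In the last side and wrist views the pin hangs upright, within about 1° and 1 mm of the seat point. The grip top is 63–64 mm above the shelf in the depth readings, against 60 mm for a seated pin. I put that down to depth and calibration error, since the force reading had already shown the collar on the shelf.
- **Robot and other objects:** The gripper was open and about 12 cm above where it let go, with no contact force. The arm stayed clear of everything else, and the things near the rest look unmoved. I did not re-measure the bottles at the end.

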